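Lock the extruder barrel and draw its plunger to the band

TASK

The barrel of the small hand extruder has just been set into its green stand. Swing the steel keeper fully home over the barrel's flange by its upright handle, then draw the plunger rod straight up by its black knob until the whole red band on the rod shows above the barrel's neck, with no more than about a finger's width of bare rod beneath the band. Finish while still gripping the knob and holding the rod steady there so that I can load clay; leave the lid, jar, stamp and tile where they are.

Things in the scene. Friction and masses are not known exactly. Their poses are not given: they have to be found in the camera images.
- stand: fixed green stand, foot plate 120 x 170 x 12 mm; origin at the centre of its underside, z up; the barrel stands on the -y side of the origin (42 mm off), the keeper's pivot post (top about 116 mm high) on the +y side (43 mm off)
- barrel: loose aluminium barrel, 52 mm across and 116 mm tall, standing upright in the stand's seat ring (1.5 to 2 mm play, so it can be lifted out); flange 68 mm across with its top 98 mm above the barrel's foot, above it a neck 24 mm across and 18 mm tall; origin at the centre of its foot, z up along the bore. About 0.18 kg: the seal in it grips the rod harder than that, so unless the keeper is home, drawing the rod lifts the barrel. With the keeper home it can rise only 2 mm
- barrel_mouth (a point): centre of the top of the barrel's neck, where the rod comes out; z up along the bore. The bore is about 1.2 mm wider than the rod
- rod_knob (a point): centre of the black round knob of the plunger rod: 28 mm across, 45 mm tall, knob and rod share the same upright axis. At the start the rod is fully in, the knob's lower face about 12 mm above the neck. Rod and knob weigh about 0.45 kg; drawing takes 6 to 9 N against weight and seal, and the rod sinks back down if let go
- rod_band (a point): centre of the lower edge of the red band on the rod (rod 14 mm thick, band 10 mm high, lower edge 84.5 mm below the knob's centre); at the start hidden in the barrel, 50 mm below its mouth. The rod's lower end is 56 mm below this point
- keeper (a joint): angle of the keeper about its upright pivot: 0 = fully home at its stop with the notched hook round the neck and over the flange; grows up to 1.5 as it opens (clockwise seen from above; the hook then points to the stand's -x side and the handle has gone to its +x side). Stays where it is left; light friction of about 0.08 N m
- keeper_pivot (a point): point on the keeper's upright pivot axis, at mid-thickness of the keeper plate (8 mm thick); axes as the stand's
- keeper_handle (a point): middle of the keeper's upright black handle peg, 14 mm across; the peg rises 48 mm from the keeper's top face and this point is 26 mm above that face. It lies 70 mm from the pivot axis, on the side opposite to the hook; with the keeper home it points from the pivot to the stand's +y. The peg is fixed to the keeper but is round, so it can turn in a grip
- pot_lid_1: white pot lid, 68 mm across, 41 mm tall, on the table; origin at the centre of its underside; leave alone
- glaze_jar_c: jar with red lid, 62 mm across, 70 mm tall; origin at the centre of its underside; leave alone
- stamp_1: small upright wooden stamp, 21 mm across, 56 mm tall; origin at the centre of its underside; leave alone
- test_tile_1: small flat test tile, 62 x 32 x 7 mm; origin at the centre of its underside; leave alone
Things that resemble listed ones, but are neither listed nor needed, are in the scene too. What is meant by the part that bears rod_knob is not white, and is the smaller of those in its own colour.

How it is judged:
On the way:
1. the keeper is fully home over the flange, with the rod still in (value of joint keeper below 0.12 rad and z of rod_band in the frame of barrel_mouth below -0.03 m), for 0.2 s.
At the end, for the whole second after the job is handed in: the keeper is home (within 0.12 rad); the red band's lower edge is between 2 mm below and 18 mm above the top of the neck, with the rod in line with the bore (0.12 rad, 6 mm); the fingers still grip the rod (over 2 N) and it is at rest; the barrel is upright and in its seat (raised less than 6 mm) (value of joint keeper below 0.12 rad and z of rod_band in the frame of barrel_mouth between -0.002 and 0.018 m and angle between the z axis of rod_band and the z axis of barrel_mouth, either way round below 0.12 rad and horizontal distance between rod_band and barrel_mouth below 0.006 m and contact force between the fingers and rod above 2 N and linear speed of rod below 0.01 m/s and z of barrel in the frame of stand below 0.018 m and angle between barrel's own z axis and vertical below 0.1 rad); the arm keeps its last pose, push and grip.
It fails at once if the rod is drawn while the keeper is still open (value of joint keeper above 0.3 rad and z of rod_band in the frame of barrel_mouth above -0.03 m).
It fails at once if the barrel is lifted out of its seat (z of barrel in the frame of stand above 0.022 m).
It fails at once if the rod is pulled right out of the barrel (z of rod_band in the frame of barrel_mouth above 0.05 m).
It fails at once if the lid, jar, stamp or tile is disturbed (moved over 30 mm) (distance of any of pot_lid_1, glaze_jar_c, stamp_1, test_tile_1 from where it was at the start of the episode above 0.03 m).
It also fails if it takes over 42 s, if anything falls off the work surface, if the arm or the gripper's body presses on something with over 40 N, if the wrist force passes 120 N, or if a joint passes its speed limit or range.

ROBOT

A 6-joint arm with a two-finger parallel gripper is mounted at the origin on a cart in front of the work surface, level with it; the furniture and walls round the work are solid. World frame = base frame: x ahead of the robot, y to its left, z up, the work surface at z = 0. Lengths are in m, angles in rad, forces in N, time in s.
With the tool pointing down it reaches from about 0.375 to 0.9 m from the base axis. Payload 3.1 kg.
Tool frame: the origin (TCP) lies at the centre of the arm's flange, where the gripper is bolted on; the fingertips stand 173 mm ahead of it and the grasp point (between the pads) lies 155 mm ahead of it; z points along the fingers, y is the line along which they close (so a half turn about z gives the same grasp; the last joint's range is limited). The gripper opens to 85 mm and grips with 20 to 120 N. Pads are 22 mm wide; open, the fingers measure 114 mm over their backs; the gripper's body (76 mm by 85 mm) begins 54 mm behind the grasp point. The pads swing forward as they close: fully open they stand 13 mm farther back than shut.
Start: joints at [0.942, 0.527, 1.433, -0, 1.181, -0.178], TCP at [0.272, 0.563, 0.405] pointing down, gripper open.
Joint ranges: [-3.08, 3.08], [-0.75, 2.2], [0.22, 2.44], [-1.43, 4.57], [0, 2.65], [-2.85, 2.85]. Speed limits (rad/s): [2.79, 2.79, 3.14, 3.14, 3.14, 3.14].

INTERFACE

Orientations are given as a unit quaternion [x, y, z, w].
In Python, from station import * gives the robot as it stands.
- The arm moves only by the shell command python3 -m jog 'ROWS' [OPENING] [FORCE]. ROWS is a JSON object of lists of equal length, an entry for each row: "linear": the shift along the world's x, y, z in mm, a list of three; "turn": the turn about the world's z in units of 5 degrees (1.0 is 5 degrees). A call has 1 to 12 rows; each row shifts and turns the commanded pose from where the row before left it; what a row does not reach is not made up. A row lasts 1/8 s, in which the tool goes at most 62.5 mm and 10.7 degrees, less where a joint would pass 70% of its speed; a pose out of reach is approached as far as the arm can. A call is refused whole if a number of a shift passes 62.5 or a number of a turn 1, either way. A call with a gripper value outside its range is refused whole. OPENING is the opening, from 0 (shut) to 1 (fully open), set as the call begins (- or left out, the last holds). The fingers move at their own pace and stop on an object; FORCE is the grip in N (left out, the last holds). Time passes only in rows, so rows that do not move let the fingers close. It gives the time, the measured TCP pose, the force, the opening and the grip force at its end, in the units of the state.
- sense(): the state, without advancing time (a new reading comes with each control period).
- snapshot(name): name is "scene" or "top" or "wrist"; returns the picture (480x640x3 uint8, red, green, blue); there is no depth.
- get_calibration(name): a dict with "fx", "fy", "cx", "cy" (pixels), "world_to_cam" (4x4, takes a point from world to camera coordinates). Camera axes: x right, y down, z forward; pixel columns grow to the right and rows downward; lengths in m; the calibration is good to about 2 mm. A picture is of the moment at which its call begins: read the wrist's pose just before it. get_calibration takes no time and is no camera call; for the wrist camera it gives the pose at the moment of the call.
- sign_off(): hands the job in; it is judged then, once.
The state is a dict: "t": time; "q": joint angles; "qd": joint speeds; "tau": joint torques, N m; "tcp_pos": TCP position; "tool_rot": TCP orientation; "force": force on the tool from outside, world axes, zero at the start; "ft_torque": the same for the moment, N m; "finger_gap": opening from 0.0 (shut) to 1.0 (fully open); "gripper_force": force on a finger pad.
Only numpy, scipy, OpenCV 4.12 (cv2) and the standard library are available. Lean on these libraries where they do the work, as an engineer would, in place of code of your own. Each camera call takes 0.05 s, during which the arm holds its last target. There are 200 camera calls.

## Working session

There is one attempt and no reset: what is moved stays moved. The work goes in short steps, Python scripts to look and compute and a shell command to move; the robot and the scene stay as the last step left them, time stands still between calls to the robot, and variables do not carry over. Pictures are saved under pics/ and viewed, at most 10 in all, crops included, and the job is handed in when it is done.

```bash
mkdir -p pics
python3 - <<'E'
from station import *
import cv2,json
for n in("scene","top"):
    cv2.imwrite(f"pics/{n}0.png",snapshot(n)[:,:,::-1])
    c=get_calibration(n);print(n,c)
s=sense();print(s["t"],s["tcp_pos"],s["tool_rot"],s["finger_gap"])
E
```

```text
scene {'fx': 464.48930804301955, 'fy': 464.48930804301955, 'cx': 317.313945145678, 'cy': 242.9643332933962, 'world_to_cam': array([[ 0.49218194, -0.87045678, -0.00787003, -0.28948891],
       [-0.66678523, -0.37117722, -0.64623906,  0.48542943],
       [ 0.55960199,  0.32331482, -0.76309445,  0.60232579],
       [ 0.        ,  0.        ,  0.        ,  1.        ]])}
top {'fx': 490.73575413361345, 'fy': 490.73575413361345, 'cx': 324.31773283542515, 'cy': 237.50766273166926, 'world_to_cam': array([[ 0.07737544, -0.99699181, -0.00451348, -0.01684285],
       [-0.97573295, -0.07479392, -0.20579379,  0.61787788],
       [ 0.20483714,  0.02032734, -0.97858497,  0.96375381],
       [ 0.        ,  0.        ,  0.        ,  1.        ]])}
0.1 [0.27208245 0.56232635 0.40384009] [ 2.23504123e-01  9.74702487e-01 -9.02171050e-04 -3.93542339e-04] 1.0019131230221656
```

View pics/scene0.png

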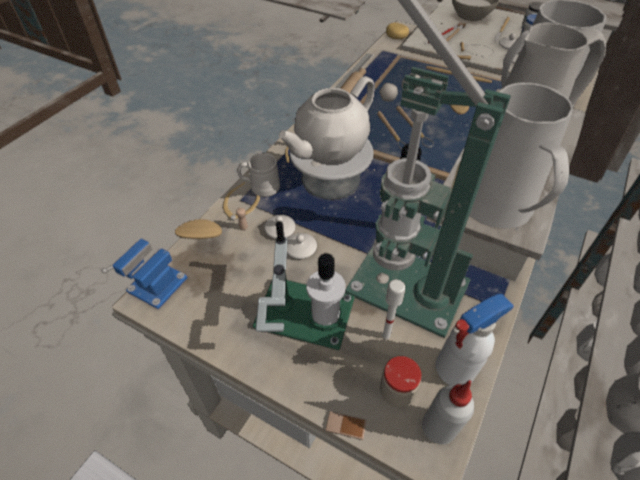

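View pics/top0.png

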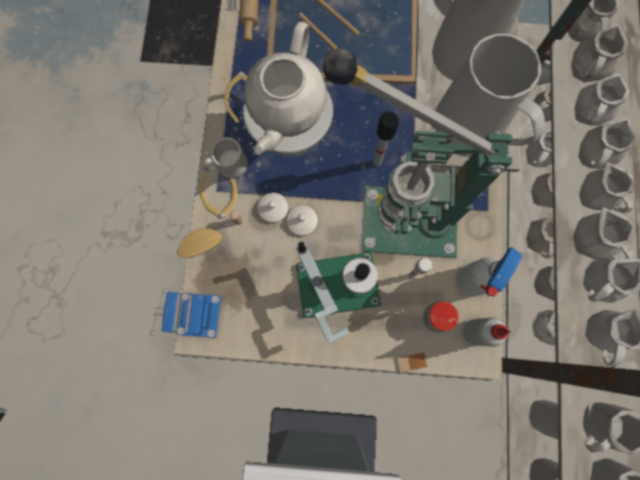

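Run:
```python
import cv2,numpy as np
a=cv2.imread("pics/scene0.png")[205:355,240:420];b=cv2.imread("pics/top0.png")[225:350,270:450]
a=cv2.resize(a,None,fx=4,fy=4,interpolation=2)[:600,:800];b=cv2.resize(b,None,fx=4,fy=4,interpolation=2)
cv2.imwrite("pics/a.png",a);cv2.imwrite("pics/b.png",b)
```

```text
(no output)
```

View pics/a.png

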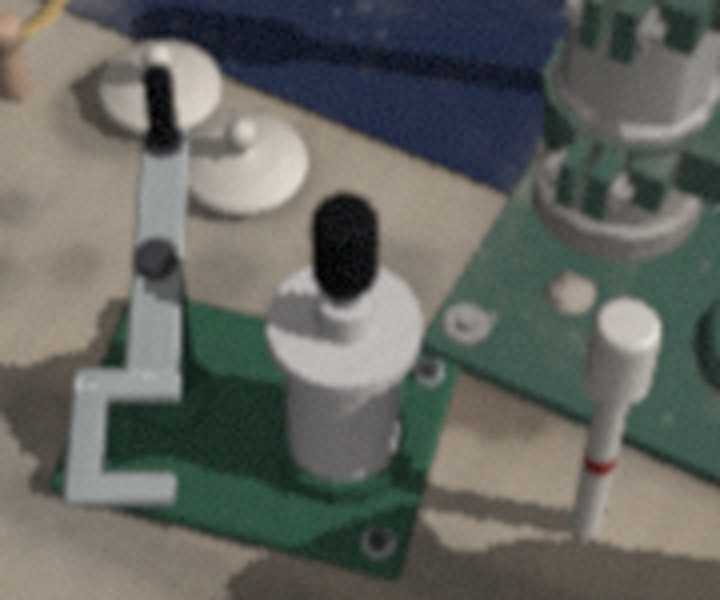

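View pics/b.png

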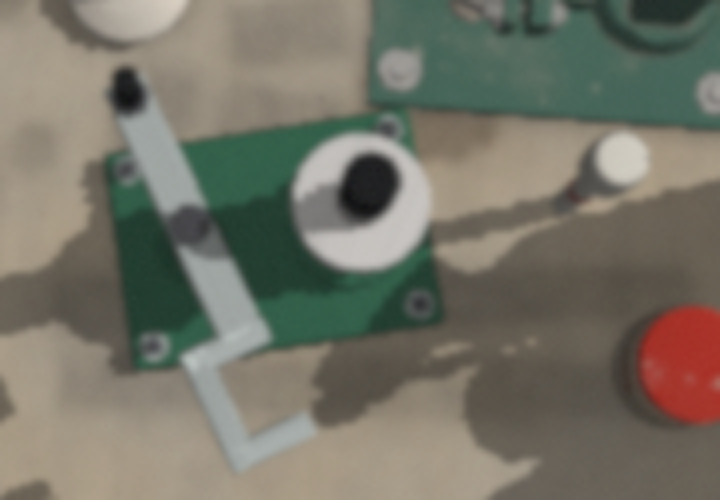

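```bash
cat > h.py <<'E'
import numpy as np,cv2
from station import *
def ray(n,px,c=None):
    c=c or get_calibration(n);T=c["world_to_cam"];R=T[:3,:3]
    d=R.T@np.array([(px[0]-c["cx"])/c["fx"],(px[1]-c["cy"])/c["fy"],1]);return -R.T@T[:3,3],d/np.linalg.norm(d)
def onz(n,px,z,c=None):
    o,d=ray(n,px,c);return o+d*(z-o[2])/d[2]
def tri(a,pa,b,pb):
    (o,d),(p,e)=ray(a,pa),ray(b,pb)
    s,t=np.linalg.lstsq(np.c_[d,-e],p-o,rcond=None)[0];return (o+d*s+p+e*t)/2,np.linalg.norm(o+d*s-p-e*t)
def blobs(img,roi,thr=45,amin=20):
    x0,y0,x1,y1=roi;m=(img[y0:y1,x0:x1].max(2)<thr).astype(np.uint8)
    n,_,st,ce=cv2.connectedComponentsWithStats(m)
    return [(st[i].tolist(),(ce[i]+[x0,y0]).round(1)) for i in range(1,n) if st[i][4]>=amin]
E
python3 - <<'E'
from h import *
np.set_printoptions(precision=4,suppress=True)
S=cv2.imread("pics/scene0.png");T=cv2.imread("pics/top0.png")
for r in((265,215,295,250),(305,245,350,285),(395,140,430,170)):print("s",blobs(S,r))
for r in((290,235,312,256),(345,255,380,285),(370,105,405,145)):print("t",blobs(T,r))
s=lambda x,y:((x+.5)/4+240-.5,(y+.5)/4+205-.5)
t=lambda x,y:((x+.5)/4+270-.5,(y+.5)/4+225-.5)
print("knob",tri("scene",s(346,247),"top",t(369,187)),onz("scene",s(346,247),.1625),onz("top",t(369,187),.1625))
print("handle",tri("scene",s(161,110),"top",t(127,91)),onz("scene",s(161,110),.146),onz("top",t(127,91),.146))
print("pivot",tri("scene",s(157,255),"top",t(192,222)),onz("top",t(192,222),.122))
print("flange",onz("top",t(362,201),.110),onz("scene",s(345,322),.110))
co=[onz("top",t(*p),.012) for p in((107,157),(406,110),(443,322),(133,370))]
print("corners",np.array(co),np.mean(co,0))
ax=(co[0]+co[3]-co[1]-co[2]);print("yaw of +y minus 90",np.degrees(np.arctan2(ax[1],ax[0]))-90,np.linalg.norm(ax)/2)
print("hooktip",onz("top",t(305,425),.12), onz("top",t(240,465),.12))
print("other black",tri("scene",(411,153),"top",(387,125)))
E
```

```text
s [([11, 7, 8, 21, 116], array([279.5, 232.1]))]
s [([14, 9, 15, 26, 328], array([325.7, 266.3]))]
s [([6, 4, 8, 14, 71], array([404.1, 150.9])), ([22, 8, 4, 12, 27], array([418.9, 153.9]))]
t [([9, 8, 6, 9, 41], array([301.2, 247.5]))]
t [([10, 10, 13, 14, 137], array([361.4, 271.4]))]
t [([7, 7, 21, 28, 445], array([386.9, 125.9]))]
knob (array([ 0.538 , -0.0462,  0.163 ]), np.float64(0.0005269580203047277)) [ 0.5385 -0.0462  0.1625] [ 0.5379 -0.046   0.1625]
handle (array([0.5783, 0.0712, 0.1438]), np.float64(0.0007692317980084456)) [0.5769 0.0698 0.146 ] [0.5776 0.0714 0.146 ]
pivot (array([0.5192, 0.0362, 0.1264]), np.float64(0.0009437293076838726)) [0.5201 0.0359 0.122 ]
flange [ 0.5383 -0.0463  0.11  ] [ 0.5378 -0.0465  0.11  ]
corners [[ 0.5651  0.088   0.012 ]
 [ 0.6035 -0.0729  0.012 ]
 [ 0.49   -0.0993  0.012 ]
 [ 0.4519  0.064   0.012 ]] [ 0.5276 -0.005   0.012 ]
yaw of +y minus 90 13.285569056428315 0.16650234542798836
hooktip [ 0.4279 -0.0254  0.12  ] [0.4069 0.0041 0.12  ]
other black (array([ 0.8096, -0.0745,  0.2171]), np.float64(0.0049023292905882926))
```

Top view: small black knob (361,271) on the barrel in the green stand, bigger black knob (387,126, 21x28 px against 13x14 px, on a loose plunger at the back), white knob (424,265). The one in the green stand fits: it is not white and is the smaller black one, as the crop confirms. The handle peg is at (301,247), so the keeper is about 1.28 rad open.

```bash
python3 -m jog '{"linear":[[30,-49,0],[30,-49,0],[30,-49,0],[30,-49,0],[30,-49,0],[30,-49,0],[30,-49,0],[30,-49,0],[30,-49,0],[30,-49,0],[0,0,0],[0,0,0]],"turn":[-1,-1,-1,-1,-1,-1,-1,-1,-1,-1,-1,-1]}' 1 30
```

```text
t: 1.6
tcp_pos: [0.5725, 0.0713, 0.404]
tool_rot: [0.683, 0.731, -0.0, -0.001]
force: [-0.4, 0.1, 0.8]
finger_gap: 1.002
gripper_force: 0.0
```

```bash
python3 -m jog '{"linear":[[1,0,-15],[1,0,-15],[1,0,-15],[1,0,-15],[1.5,0,-20],[0,0,-20],[0,0,0],[0,0,0]],"turn":[-1,-1,-1,-1,-1,-0.6,0,0]}' 1 30 && python3 -m jog '{"linear":[[0,0,0],[0,0,0],[0,0,0],[0,0,0],[0,0,0],[0,0,0],[0,0,0],[0,0,0]],"turn":[0,0,0,0,0,0,0,0]}' 0 30
python3 - <<'E'
from h import *
cv2.imwrite("pics/s1.png",cv2.resize(snapshot("scene")[170:370,200:440,::-1],None,fx=3,fy=3))
E
```

```text
t: 2.6
tcp_pos: [0.578, 0.0725, 0.3051]
tool_rot: [0.838, 0.546, 0.0, 0.0]
force: [0.8, -0.2, -0.1]
finger_gap: 0.998
gripper_force: 0.0
t: 3.6
tcp_pos: [0.5784, 0.0726, 0.3052]
tool_rot: [0.838, 0.546, 0.001, 0.001]
force: [3.2, 1.5, 2.5]
finger_gap: 0.152
gripper_force: 29.7
```

View pics/s1.png

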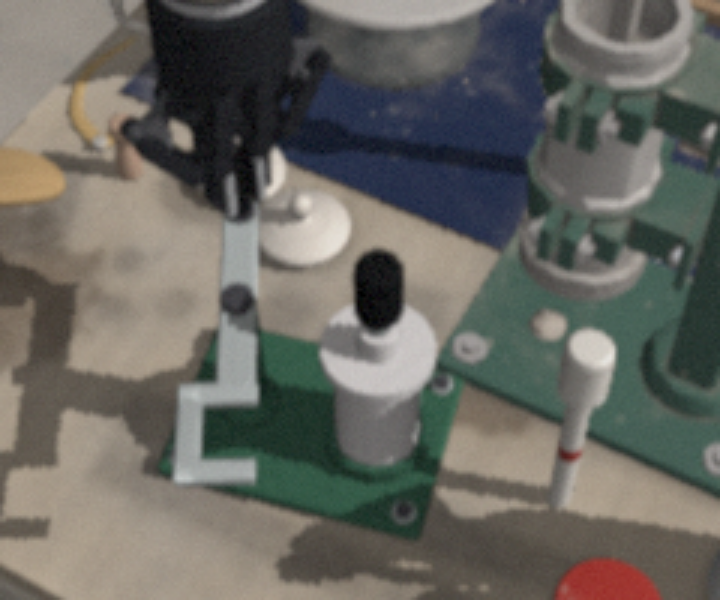

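The view shows the fingers closed round the peg (crop pixel 240,190), with the keeper not yet moved. I'll swing it along the arc, counter-clockwise.

```bash
python3 -m jog '{"linear":[[-4.9,7.4,0],[-5.9,6.8,0],[-6.7,6,0],[-7.4,5,0],[-8,4.1,0],[-8.4,3,0],[-8.7,1.9,0],[-9,0.8,0],[-8.9,-0.4,0],[-8.8,-1.5,0],[-3,-1,0],[0,0,0]],"turn":[1,1,1,1,1,1,1,1,1,1,0,0]}' 0 30
python3 - <<'E'
from h import *
I=snapshot("scene")
cv2.imwrite("pics/s2.png",cv2.resize(I[170:370,200:440,::-1],None,fx=3,fy=3))
E
```

```text
t: 5.15
tcp_pos: [0.5003, 0.1061, 0.3052]
tool_rot: [0.529, 0.848, 0.004, 0.002]
force: [9.1, 10.9, -2.9]
finger_gap: 0.149
gripper_force: 30.4
```

View pics/s2.png

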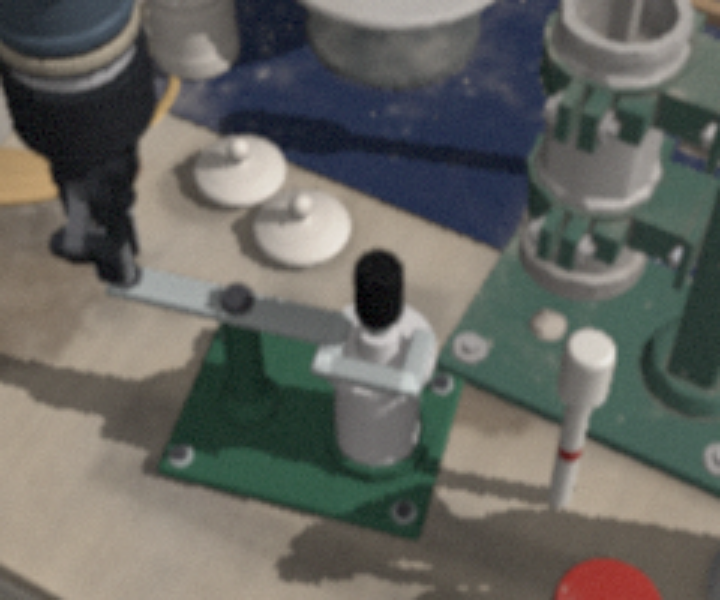

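The hook lies round the neck and over the flange (crop pixel 380,365). The force on the tool rises at the stop, so the keeper is home. Next I'll release, rise and move over the knob.

```bash
python3 -m jog '{"linear":[[1,0,0],[0,0,0],[0,0,0],[0,0,0],[0,0,0],[0,0,0]],"turn":[0,0,0,0,0,0]}' 1 30 && python3 -m jog '{"linear":[[0,0,30],[0,0,35],[0,0,35],[7,-30,0],[10,-40,0],[10,-40,0],[10,-40,0],[0,0,0],[0,0,0]],"turn":[0,0,0,0,0,0,0,0,0]}'
python3 - <<'E'
from h import *
np.set_printoptions(precision=4,suppress=True)
p=sense()["tcp_pos"];I=snapshot("scene")[:,:,::-1];b=blobs(I,(305,245,350,285));print(b,p)
print(np.array([.538,-.046,.1625+.155])-p)
cv2.imwrite("pics/s3.png",cv2.resize(I[170:370,200:440],None,fx=3,fy=3))
E
```

```text
t: 5.95
tcp_pos: [0.499, 0.1046, 0.3047]
tool_rot: [0.529, 0.849, -0.0, -0.0]
force: [-0.1, -0.7, 0.5]
finger_gap: 1.0
gripper_force: 0.0
t: 7.08
tcp_pos: [0.5356, -0.0451, 0.4045]
tool_rot: [0.529, 0.849, 0.0, -0.001]
force: [-0.0, 0.3, 0.3]
finger_gap: 0.998
gripper_force: 0.0
[([9, 0, 20, 35, 432], array([324.4, 261.4]))] [ 0.5356 -0.0451  0.4045]
[ 0.0024 -0.0009 -0.087 ]
```

View pics/s3.png

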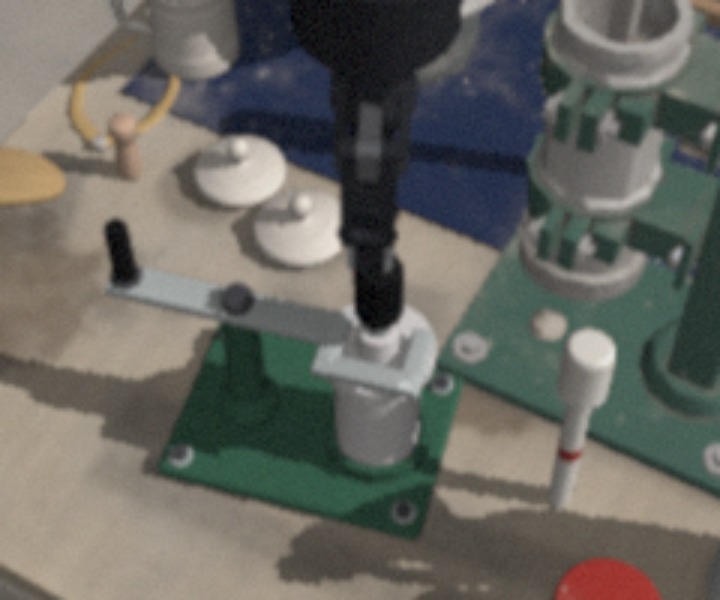

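The keeper has stayed home, with its peg at crop pixel (118,250) and the hook round the neck. The open gripper is above the knob, so I'll go down and grip.

```bash
python3 -m jog '{"linear":[[2.5,-1,-15],[0,0,-18],[0,0,-18],[0,0,-18],[0,0,-17],[0,0,0],[0,0,0]],"turn":[0,0,0,0,0,0,0]}' 1 50 && python3 -m jog '{"linear":[[0,0,0],[0,0,0],[0,0,0],[0,0,0],[0,0,0],[0,0,0],[0,0,0],[0,0,0]],"turn":[0,0,0,0,0,0,0,0]}' 0 50
python3 - <<'E'
from h import *
S=snapshot("scene")[:,:,::-1];T=snapshot("top")[:,:,::-1]
cv2.imwrite("pics/s4s.png",S);cv2.imwrite("pics/s4t.png",T)
print(blobs(S,(230,235,248,268)),blobs(T,(270,220,300,330)))
# expected handle px at home
for n in("scene","top"):
    c=get_calibration(n)
    for a in(103.3,97,110):
        w=np.array([.5185+.07*np.cos(np.radians(a)),.0365+.07*np.sin(np.radians(a)),.144,1]);q=c["world_to_cam"]@w
        print(n,a,q[0]/q[2]*c["fx"]+c["cx"],q[1]/q[2]*c["fy"]+c["cy"])
E
```

```text
t: 8.0
tcp_pos: [0.5387, -0.0459, 0.3187]
tool_rot: [0.528, 0.849, 0.0, 0.0]
force: [0.7, -0.2, -0.1]
finger_gap: 0.999
gripper_force: 0.0
t: 9.0
tcp_pos: [0.5386, -0.0464, 0.3192]
tool_rot: [0.529, 0.849, 0.0, 0.0]
force: [-1.3, 0.5, 5.5]
finger_gap: 0.315
gripper_force: 49.0
[([6, 9, 10, 21, 134], array([239.9, 254.6]))] [([8, 63, 7, 7, 39], array([280.9, 285.8]))]
scene 103.3 239.9836092480772 253.63409253417626
scene 97 241.8857029760137 250.39676847430025
scene 110 238.4356108321777 257.2320794886421
top 103.3 280.45890094155027 285.2200225485579
top 97 280.1291220337598 281.18424530467433
top 110 281.29749651033126 289.4500335896287
```

The peg's pixels match the home angle, and the knob is gripped. Now I'll draw it up slowly.

```bash
python3 -m jog '{"linear":[[0,0,2],[0,0,5],[0,0,5],[0,0,5],[0,0,5],[0,0,5],[0,0,5]],"turn":[0,0,0,0,0,0,0]}' && python3 -m jog '{"linear":[[0,0,5],[0,0,5],[0,0,5],[0,0,5],[0,0,4],[0,0,3],[0,0,1],[0,0,0],[0,0,0]],"turn":[0,0,0,0,0,0,0,0,0]}'
python3 - <<'E'
from h import *
S=snapshot("scene")[:,:,::-1]
cv2.imwrite("pics/s5.png",cv2.resize(S[190:320,260:390],None,fx=4.5,fy=4.5,interpolation=2))
m=((S[:,:,2]>90)&(S[:,:,1]<70)&(S[:,:,0]<70)).astype(np.uint8)[200:300,300:350]
ys,xs=np.nonzero(m);print(len(ys),xs.min()+300 if len(xs) else 0,ys.min()+200 if len(ys) else 0,ys.max()+200 if len(ys) else 0)
c=get_calibration("scene")
for z in(.128,.130,.134,.138,.148):
    q=c["world_to_cam"]@np.array([.538,-.046,z,1]);print(z,q[:2]/q[2]*c["fx"]+[c["cx"],c["cy"]])
E
```

```text
t: 9.98
tcp_pos: [0.5385, -0.0463, 0.3511]
tool_rot: [0.529, 0.849, -0.0, -0.0]
force: [-0.3, -0.6, -8.3]
finger_gap: 0.318
gripper_force: 49.6
t: 11.1
tcp_pos: [0.5388, -0.0464, 0.3788]
tool_rot: [0.529, 0.849, 0.0, 0.0]
force: [-0.1, 0.8, -7.4]
finger_gap: 0.313
gripper_force: 49.7
9 325 275 278
0.128 [325.73551271 278.82375634]
0.13 [325.74253374 278.13250797]
0.134 [325.75665755 276.7419607 ]
0.138 [325.77089145 275.3405748 ]
0.148 [325.80696637 271.78885121]
```

View pics/s5.png

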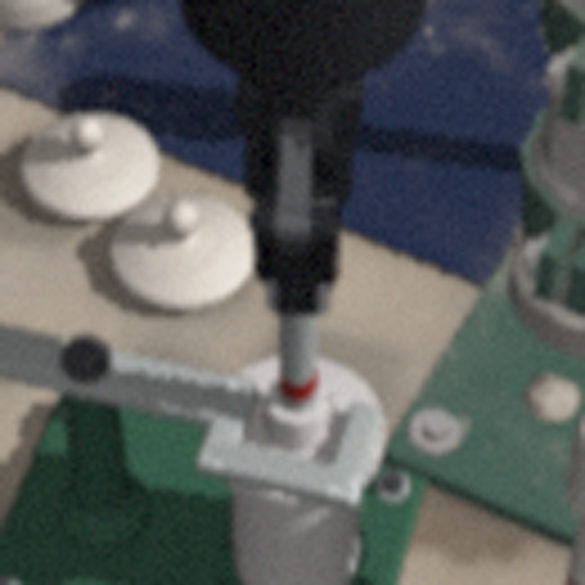

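The red band is fully clear above the neck (crop rows 375–402). That puts its lower edge about 5 to 8 mm above the mouth, matching the 59.6 mm draw. The keeper is over the flange and the barrel is seated.

```bash
python3 -m jog '{"linear":[[0,0,0],[0,0,0],[0,0,0],[0,0,0]],"turn":[0,0,0,0]}'
python3 - <<'E'
from h import *
S=snapshot("scene")[:,:,::-1];m=((S[:,:,2]>90)&(S[:,:,1]<70)&(S[:,:,0]<70))[200:300,300:350]
ys,_=np.nonzero(m);print(ys.min()+200,ys.max()+200)
print(sign_off())
E
```

```text
t: 11.65
tcp_pos: [0.5386, -0.0464, 0.3787]
tool_rot: [0.529, 0.849, -0.0, 0.0]
force: [-0.3, 0.1, -7.5]
finger_gap: 0.314
gripper_force: 49.7
276 278
the job is handed in; nothing more can be done
None
```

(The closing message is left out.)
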